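Tip the walnut out of the nut carousel into the bowl

TASK

Turn the nut carousel's wheel by its knob until the compartment with the walnut (the biggest, round nut) stands in front of the spout. Then lift the handle at the back of the carousel so that it tips and the walnut rolls down the spout into the bowl, lower it until the carousel sits level again, and let go. The hazelnut and the pecan stay in the carousel, and do not touch the nuts with the gripper.

Things in the scene. Friction and masses are not known exactly. Their poses are not given: they have to be found in the camera images.
- walnut: the walnut: round furrowed brown nut, 33 mm across, 16 g; origin at its centre. It lies loose in one of the wheel's six compartments, the one left or right of that facing the spout. The floors fall 8 degrees towards the hub, so it rests against the hub, about 42 mm from the wheel's axis, within 4 mm of the middle of its compartment, and goes round with the wheel.
- hazelnut: the hazelnut: small round brown nut, 19 mm; origin at its centre. It starts in the compartment that faces the spout.
- pecan: the pecan: long brown nut, 37 x 18 mm; origin at its centre. It starts in the compartment on the other side of the spout from the walnut.
- small_bowl: white round bowl, 130 mm across and 59 mm high, loose, standing below the tip of the spout; origin at the centre of its underside, z up.
- knob_grip (a point): the wheel's knob: dark wooden bar, 46 mm long (x axis here), 16 mm thick (y) and 30 mm high; the point is on the wheel's axis, 13 mm below the bar's top, 174 mm above the worktop. Grip the bar across its thickness from above and turn about the vertical. Divider tops lie 30 mm, the rim's top 22 mm below this point: fingertips 19 mm below it are clear.
- tip_handle (a point): the tipping handle: level round steel bar, 12 mm thick, 100 mm long (y axis here), behind the carousel, 145 mm from the wheel's axis; the point is its middle, 150 mm above the worktop when level; x points away from the spout. The hinge is parallel to it, 215 mm towards the spout and 50 mm lower. Lift it in an arc about the hinge (2 to 3 N); the bar can turn between the fingers.
- spout_mouth (a point): where the spout begins: middle of the 62 mm wide gap in the wooden rim, on the side away from the handle, 83 mm from the wheel's axis (x axis points from here to the axis). From here a steel chute of 55 mm leads to above the bowl; the rim closes all other compartments.
- wheel (a joint): turn of the wheel on the tray, rad, counterclockwise from above positive; no detents, a light friction (0.05 N m) holds it. The six compartments are 60 degrees each; at 0 (and every 60 degrees) one compartment is exactly in front of the spout.
- tray (a joint): tipping angle of the tray, rad: 0 level, resting on the stand (stop), 0.7 fully tipped, spout down (stop). It falls back by its own weight. The nut in front of the spout rolls out at 0.15 to 0.4.
Mind the look-alikes: they are no part of the job. What is shaped like the walnut but blue or green is not meant.

How it is judged (in metres and radians):
On the way, in this order (a step that is already met when the one before it is completed fails the run):
1. the walnut's compartment stands in front of the spout, the carousel still level (y of walnut in the frame of spout_mouth between -0.014 and 0.014 m and x of walnut in the frame of spout_mouth between 0 and 0.07 m and value of joint tray below 0.06 rad), for 0.2 s.
2. the carousel is tipped towards the bowl (value of joint tray above 0.12 rad), for 0.1 s.
At the end, for the whole second after the job is handed in: the walnut lies still (under 50 mm/s) inside the bowl (centre within 55 mm of the bowl's axis and below its rim), the bowl upright within 10 degrees; the carousel is level again (tray below 0.05 rad); hazelnut and pecan are within the rim of the carousel (85 mm of its axis) (horizontal distance between walnut and small_bowl below 0.055 m and z of walnut in the frame of small_bowl between 0 and 0.055 m and angle between small_bowl's own z axis and vertical below 0.17 rad and linear speed of walnut below 0.05 m/s and value of joint tray below 0.05 rad and horizontal distance between each of hazelnut, pecan and knob_grip below 0.085 m); the robot touches nothing.
It fails at once if the hazelnut falls out of the carousel (height (world z) of hazelnut below 0.085 m).
It fails at once if the pecan falls out of the carousel (height (world z) of pecan below 0.085 m).
It fails at once if the gripper touches a nut (contact force between the fingers and walnut above 0.3 N or contact force between the fingers and hazelnut above 0.3 N or contact force between the fingers and pecan above 0.3 N).
It also fails if it takes over 51 s, if anything falls off the work surface, if the arm or the gripper's body presses on something with over 40 N, if the wrist force passes 120 N, or if a joint passes its speed limit or range.

ROBOT

A 7-joint arm with a two-finger parallel gripper is mounted at the origin on the work surface; the furniture and walls round the work are solid. World frame = base frame: x ahead of the robot, y to its left, z up, the work surface at z = 0. Lengths are in m, angles in degrees, forces in N, time in s.
With the tool pointing down it reaches from about 0.375 to 0.925 m from the base axis. Payload 3.1 kg.
Tool frame: the origin (TCP) lies at the very end of the fingers, on their centre line; the grasp point (between the pads) lies 19 mm behind it; z points along the fingers, y is the line along which they close (so a half turn about z gives the same grasp; the last joint's range is limited). The gripper opens to 85 mm and grips with 20 to 120 N. Pads are 22 mm wide; open, the fingers measure 114 mm over their backs; the gripper's body (76 mm by 85 mm) begins 54 mm behind the grasp point. The pads swing forward as they close: fully open they stand 13 mm farther back than shut.
Start: joints at [64.068, 21.939, 2.515, 91.553, -1.026, 66.532, -2.859], TCP at [0.226, -0.61, 0.231] pointing down, gripper open.
Joint ranges: [-149.38, 149.38], [-23.57, 123.04], [-84.95, 90], [0, 143.3], [-89.99, 269.99], [3.08, 112.72], [-163.45, 163.45]. Speed limits (degrees/s): [159.86, 159.86, 180, 180, 180, 180, 180].

INTERFACE

Orientations are given as [roll, pitch, yaw] about the fixed x, y, z axes, in that order (R = Rz(yaw) Ry(pitch) Rx(roll)).
In Python, from rig import manip gives the robot as it stands.
- The arm moves only by the tool arm_command, never from a script. Its argument "motion" is a list of rows, each a list of 7 numbers: the turn, a rotation vector about the tool's x, y, z in degrees, then the shift along the tool's x, y, z in m, then the opening in per cent of the stroke, from 0 (shut) to 100 (fully open). A call has 1 to 12 rows; each row is the pose to reach, as a shift and turn from the pose commanded when the call began, along the tool's axes at that moment; what a row does not reach only later rows make up. A row lasts 1/10 s, in which the tool goes at most 50 mm and 8.59 degrees, less where a joint would pass 70% of its speed; a pose out of reach is approached as far as the arm can. A call with a gripper value outside its range is refused whole. The fingers move at their own pace and stop on an object; "force" is the grip in N (left out, the last holds). Time passes only in rows, so rows that repeat a pose let the fingers close. It gives the time, the measured TCP pose, the force, the opening and the grip force at its end, in the units of the state.
- manip.read_state(): the state, without advancing time (a new reading comes with each control period).
- manip.get_image(name): name is "side" or "top"; returns (picture, depth): 400x640x3 uint8, red, green, blue; 400x640 float32, m along the optical axis (not along the pixel's ray), 0 where there is no reading.
- manip.camera_params(name): a dict with "K" (3x3 intrinsics, pixels), "R" (3x3) and "t" (3): a world point X has camera coordinates R X + t. Camera axes: x right, y down, z forward; pixel columns grow to the right and rows downward; lengths in m; the calibration is good to about 2 mm. A picture is of the moment at which its call begins. camera_params takes no time and is no camera call.
- manip.job_done(): hands the job in; it is judged then, once.
Trained networks look in the newest picture that a camera, given by its name, has taken for a name from the list of things; names that differ only in an ending like _2 or _b are one class to them, and where a whole thing is asked for, a point or a joint stands for the part that bears it (a point fixed in the world has none). Each returns a list of dicts, best first, with "score" (0 to 1); they miss things now and then, are a little off and sometimes report something else, mostly with a low value. They report only what shows in the picture. A call takes as long as a camera call. They do not tell look-alikes from the thing itself.
- manip.recognise(label, camera): "point" ([x, y, z] in m, in world coordinates, good to about 4 mm: the middle of the surface that is visible of it).
- manip.cut_out(label, camera): "mask" (400x640 bool, what is visible of it).
The state is a dict: "t": time; "qpos": joint angles; "joint_vel": joint speeds; "effort": joint torques, N m; "position": TCP position; "tool_rot": TCP orientation; "contact_force": force on the tool from outside, world axes, zero at the start; "moment": the same for the moment, N m; "opening": opening from 0.0 (shut) to 1.0 (fully open); "grip_force": force on a finger pad.
Only numpy, scipy, OpenCV 4.12 (cv2) and the standard library are available. Lean on these libraries where they do the work, as an engineer would, in place of code of your own. Each camera call takes 0.05 s, during which the arm holds its last target. There are 200 camera calls.

## Working session

There is one attempt and no reset: what is moved stays moved. The work goes in short steps, Python scripts to look and compute and a tool call to move; the robot and the scene stay as the last step left them, time stands still between calls to the robot, and variables do not carry over. Pictures are saved under pics/ and viewed, at most 10 in all, crops included, and the job is handed in when it is done.

Besides the shell and the picture viewer there is one more tool, called after "Call:" as name(argument=value, ...) on one line, values as JSON. arm_command: Moves the arm, as the interface text tells. Its arguments: {"type":"object","properties":{"motion":{"type":"array","items":{"type":"array","items":{"type":"number"}}},"force":{"type":"number"}},"required":["motion"]}

```bash
mkdir -p pics && python3 - <<'E'
from rig import manip
import cv2,numpy as np
for c in("side","top"):
    im,d=manip.get_image(c); cv2.imwrite(f"pics/{c}0.png",im[:,:,::-1])
    p=manip.camera_params(c); print(c,np.round(-p["R"].T@p["t"],3),np.round(p["R"][2],2))
    for l in("walnut","hazelnut","pecan","small_bowl","knob_grip","tip_handle","spout_mouth"):
        try: print(l,[(np.round(r["point"],3).tolist(),round(r["score"],2)) for r in manip.recognise(l,c)][:4])
        except Exception as e: print(l,e)
s=manip.read_state();print(s)
E
```

```text
side [0.226 0.656 0.738] [ 0.31 -0.72 -0.62]
walnut [([0.553, -0.101, 0.142], 0.64), ([0.4, -0.082, 0.023], 0.52)]
hazelnut [([0.586, -0.098, 0.134], 0.61)]
pecan []
small_bowl [([0.609, 0.012, 0.037], 0.69)]
knob_grip [([0.586, -0.127, 0.132], 0.56)]
tip_handle [([0.584, -0.111, 0.134], 0.72)]
spout_mouth [([0.582, -0.112, 0.128], 0.97), ([0.585, -0.127, 0.133], 0.42)]
top [ 0.35  -0.025  1.071] [ 0.16 -0.02 -0.99]
walnut [([0.403, -0.163, 0.028], 0.59), ([0.55, -0.112, 0.147], 0.5), ([0.403, -0.085, 0.027], 0.47)]
hazelnut [([0.587, -0.102, 0.135], 0.4)]
pecan [([0.616, -0.116, 0.135], 0.51)]
small_bowl [([0.607, 0.041, 0.02], 0.83)]
knob_grip [([0.578, -0.137, 0.124], 0.97)]
tip_handle [([0.583, -0.135, 0.122], 0.62)]
spout_mouth [([0.581, -0.138, 0.124], 0.87)]
{'t': 0.8, 'qpos': array([64.06763236, 21.93634047,  2.5148849 , 91.55154799, -1.02443631,
       66.53198098, -2.8598851 ]), 'joint_vel': array([-0.03306209,  0.01729848, -0.0304239 , -0.00141234,  0.04077857,
       -0.00311338, -0.02975405]), 'effort': array([-3.42661151e-04, -4.33379495e+01,  1.02283236e+00, -2.49900949e+01,
        1.05062276e-02,  1.60643594e-03,  4.96560872e-06]), 'position': array([ 0.22584121, -0.60952262,  0.23130525]), 'tool_rot': array([ 1.79997428e+02, -5.95573415e-04,  2.03315051e+01]), 'contact_force': array([ 0.55793054,  0.05161333, -1.18721881]), 'moment': array([ 0.02679306, -0.05168062, -0.09438481]), 'grip_force': 0.0, 'opening': 0.9965095195994059}
```

View pics/top0.png

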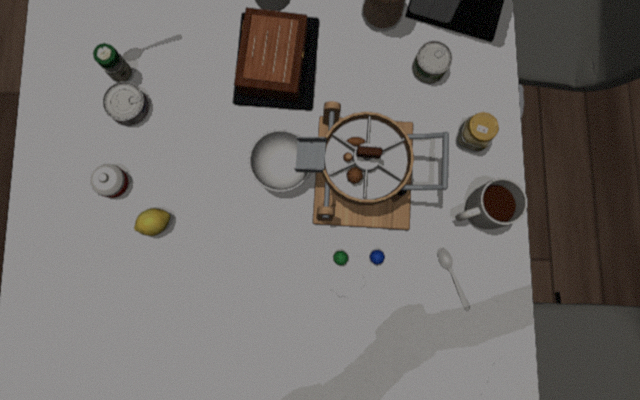

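View pics/side0.png

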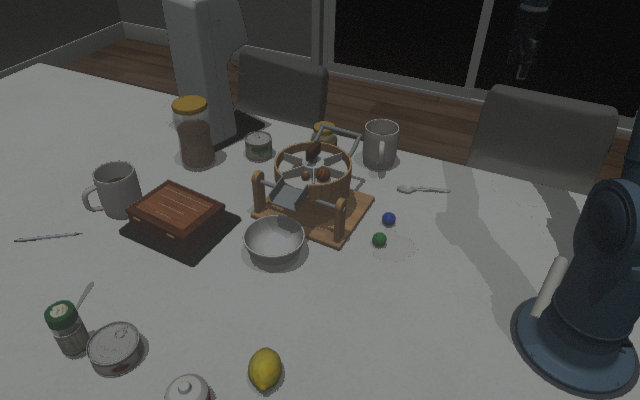

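The top view shows the hub and knob at about (369,152), the walnut at (355,175), the hazelnut at (348,157), the pecan at (356,142), the handle bar at (446,160) and the bowl at (279,161). The spout points image-left, which is world +y. The blue and green balls on the table are decoys. The wheel has to turn about 60° clockwise.

```bash
cat > h.py <<'E'
from rig import manip
import cv2,numpy as np
def cloud(c):
    im,d=manip.get_image(c); p=manip.camera_params(c)
    v,u=np.mgrid[:400,:640]; X=np.stack([u,v,np.ones_like(u)],-1)@np.linalg.inv(p["K"]).T*d[...,None]
    W=(X-p["t"])@p["R"]; W[d==0]=9
    return im,W
def box(P,m): 
    q=P[m]; return cv2.minAreaRect(q[:,:2].astype(np.float32)*1000),np.round(np.percentile(q[:,2],[5,50,95]),4),len(q),np.round(np.median(q,0),4)
E
python3 - <<'E'
from h import *
for c in("top","side"):
    im,W=cloud(c); x,y,z=W[...,0],W[...,1],W[...,2]
    near=np.hypot(x-.59,y+.13)<.2
    print(c,"knob",box(W,near&(z>.172)&(z<.2)&(np.hypot(x-.585,y+.137)<.05)))
    print("handle",box(W,near&(z>.142)&(z<.165)&(y<-.25)))
    m=near&(z>.147)&(z<.157)&(y>-.235)&(y<-.03); q=W[m]; 
    r=np.hypot(q[:,0]-.585,q[:,1]+.137); q=q[(r>.07)&(r<.1)]
    A=np.c_[2*q[:,:2],np.ones(len(q))]; s=np.linalg.lstsq(A,(q[:,:2]**2).sum(1),rcond=None)[0]; print("rim",np.round(s[:2],4),np.sqrt(s[2]+s[0]**2+s[1]**2),len(q))
    # colour mask of walnut by cut_out
    for l in("walnut","hazelnut","pecan"):
        for r in manip.cut_out(l,c)[:3]:
            k=r["mask"]&(z<1); print(l,round(r["score"],2),k.sum(),np.round(np.median(W[k],0),4), np.round(np.argwhere(k).mean(0)))
    for r in manip.cut_out("small_bowl",c)[:1]: print("bowl",box(W,r["mask"]&(z>.05)&(z<.065)))
    ci=im[90:230,240:480] if c=="top" else im[110:280,230:390]
    cv2.imwrite(f"pics/{c}1.png",cv2.resize(ci,None,fx=3.3,fy=3.3,interpolation=cv2.INTER_CUBIC)[:600,:,::-1])
E
```

```text
top knob (((585.2969970703125, -135.5279541015625), (46.035560607910156, 17.03329086303711), 86.01667785644531), array([0.1749, 0.186 , 0.1894]), 255, array([ 0.5835, -0.1348,  0.186 ]))
handle (((576.3189086914062, -269.950927734375), (32.5510139465332, 110.39203643798828), 86.6546401977539), array([0.1443, 0.154 , 0.1579]), 484, array([ 0.5769, -0.2773,  0.154 ]))
rim [ 0.5863 -0.1337] 0.08525615872688959 52
walnut 0.56 203 [ 0.5482 -0.1112  0.147 ] [176. 354.]
walnut 0.5 196 [ 0.4039 -0.1663  0.0273] [257. 377.]
walnut 0.44 199 [ 0.4018 -0.0908  0.0268] [258. 340.]
hazelnut 0.39 72 [ 0.5861 -0.0993  0.1346] [157. 347.]
pecan 0.52 108 [ 0.617  -0.1166  0.1348] [142. 356.]
pecan 0.19 4804 [ 0.5809 -0.1387  0.1231] [159. 367.]
bowl (((597.064453125, 40.548309326171875), (129.7996368408203, 110.18921661376953), 15.96865463256836), array([0.0512, 0.057 , 0.0606]), 369, array([0.6061, 0.0571, 0.057 ]))
side knob (((583.728759765625, -133.72427368164062), (45.37596130371094, 16.451200485229492), 87.89051055908203), array([0.1736, 0.1853, 0.1888]), 156, array([ 0.5813, -0.1286,  0.1853]))
handle (((575.9276123046875, -269.77020263671875), (29.385560989379883, 109.63145446777344), 85.3070297241211), array([0.1444, 0.1527, 0.1574]), 254, array([ 0.5729, -0.2755,  0.1527]))
rim [ 0.5834 -0.1311] 0.08563318365896343 9
walnut 0.75 167 [ 0.4004 -0.0842  0.025 ] [239. 379.]
walnut 0.72 166 [ 0.5465 -0.1047  0.1427] [174. 323.]
bowl (((596.8861083984375, 32.21037292480469), (129.21102905273438, 127.70927429199219), 88.7503662109375), array([0.0508, 0.0564, 0.0597]), 524, array([0.6029, 0.0297, 0.0564]))
```

View pics/top1.png

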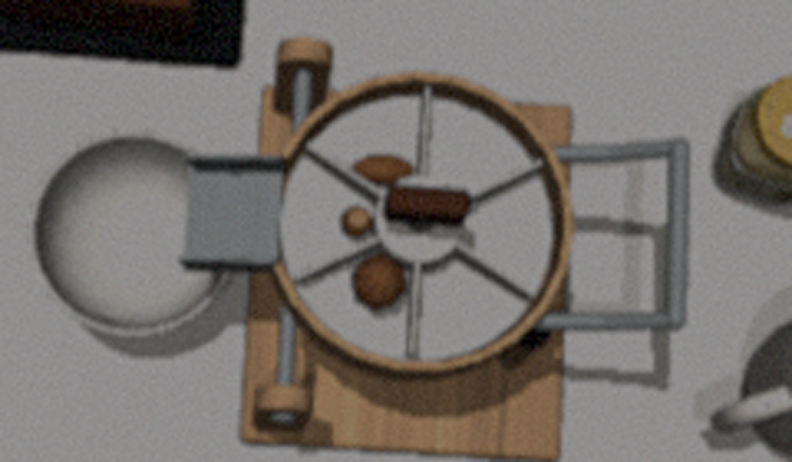

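The crop shows the same layout: knob bar along the spout axis, walnut in the compartment below-left of the hub. The axis is at about (0.5845, −0.1345), the knob yaw is about 87°, and the handle middle is at (0.576, −0.279). I'll move above the knob now.

Call:
arm_command(motion=[[0,0,-4,0.02,-0.013,-0.01,50],[0,0,-10,0.06,-0.038,-0.03,50],[0,0,-17,0.1,-0.064,-0.03,50],[0,0,-24,0.14,-0.09,-0.03,50],[0,0,-31,0.18,-0.115,-0.03,50],[0,0,-38,0.22,-0.141,-0.03,50],[0,0,-45,0.26,-0.166,-0.03,50],[0,0,-52,0.3,-0.192,-0.03,50],[0,0,-58,0.34,-0.218,-0.03,50],[0,0,-63,0.38,-0.243,-0.03,50],[0,0,-66,0.42,-0.269,-0.03,50],[0,0,-66.5,0.46,-0.294,-0.03,50]], force=30)

```text
t: 2.5
position: [0.5559, -0.1725, 0.2616]
tool_rot: [180.0, 0.0, 86.9]
contact_force: [0.5, -0.7, 0.3]
opening: 0.497
grip_force: 0.0
```

Call:
arm_command(motion=[[0,0,0,0,0,0,50],[0,0,0,0,0,0,50]])

```text
t: 2.7
position: [0.5559, -0.1719, 0.2613]
tool_rot: [180.0, -0.0, 87.1]
contact_force: [-0.5, -0.7, 0.3]
opening: 0.501
grip_force: 0.0
```

Call:
arm_command(motion=[[0,0,0,0.02,0.014,0,50],[0,0,0,0.039,0.0265,0,50],[0,0,0,0.039,0.0265,0.02,50],[0,0,0,0.039,0.0265,0.04,50],[0,0,0,0.039,0.0265,0.06,50],[0,0,0,0.039,0.0265,0.06,50]])

```text
t: 3.3
position: [0.5801, -0.1389, 0.1978]
tool_rot: [-179.6, 0.0, 86.6]
contact_force: [-1.0, 0.4, -0.0]
opening: 0.499
grip_force: 0.0
```

```bash
python3 - <<'E'
from h import *
im,_=manip.get_image("side")
cv2.imwrite("pics/s2.png",cv2.resize(im[60:260,220:440],None,fx=3,fy=3,interpolation=cv2.INTER_CUBIC)[:,:,::-1])
s=manip.read_state();print(s["position"],s["contact_force"],s["qpos"])
E
```

```text
[ 0.58146857 -0.13872623  0.19962285] [ 1.1506069  -0.18004668 -0.08982942] [ 29.48517143  20.1681468  -24.30905902  99.53362272   9.25197317
  62.51648901  -1.18508066]
```

View pics/s2.png

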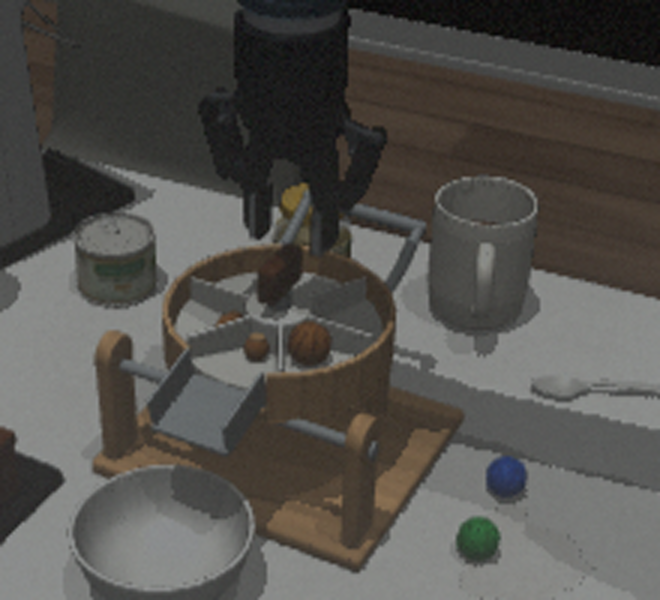

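The fingers straddle the knob bar, roughly centred above it at crop pixel (285,240). I'll descend.

Call:
arm_command(motion=[[0,0,0,0.001,0.001,0.01,50],[0,0,0,0.001,0.001,0.02,50],[0,0,0,0.001,0.001,0.03,50],[0,0,0,0.001,0.001,0.04,50],[0,0,0,0.001,0.001,0.04,50],[0,0,0,0.001,0.001,0.04,50]])

```text
t: 3.95
position: [0.5845, -0.1354, 0.1608]
tool_rot: [-180.0, -0.0, 86.8]
contact_force: [-0.3, -0.2, 0.5]
opening: 0.502
grip_force: 0.0
```

Centred. I'll close.

Call:
arm_command(motion=[[0,0,0,0,0,0,35],[0,0,0,0,0,0,20],[0,0,0,0,0,0,5],[0,0,0,0,0,0,5],[0,0,0,0,0,0,5],[0,0,0,0,0,0,5]], force=30)

```text
t: 4.55
position: [0.5873, -0.1356, 0.1624]
tool_rot: [179.7, -0.0, 86.8]
contact_force: [5.9, -0.7, -2.5]
opening: 0.177
grip_force: 33.5
```

Call:
arm_command(motion=[[0,0,3,0,0,0,5],[0,0,8,0,0,0,5],[0,0,13,0,0,0,5],[0,0,18,0,0,0,5],[0,0,23,0,0,0,5],[0,0,28,0,0,0,5],[0,0,33,0,0,0,5],[0,0,38,0,0,0,5],[0,0,43,0,0,0,5],[0,0,48,0,0,0,5],[0,0,52,0,0,0,5],[0,0,56,0,0,0,5]])

```text
t: 5.75
position: [0.5878, -0.1358, 0.1624]
tool_rot: [179.8, -0.3, 30.7]
contact_force: [6.6, -1.0, -3.0]
opening: 0.186
grip_force: 33.3
```

Call:
arm_command(motion=[[0,0,3,0,0,0,5],[0,0,4,0,0,0,5],[0,0,4,0,0,0,5],[0,0,4,0,0,0,5]])

```text
t: 6.15
position: [0.5878, -0.1359, 0.1624]
tool_rot: [179.8, -0.3, 26.8]
contact_force: [6.9, -1.8, -2.1]
opening: 0.186
grip_force: 33.3
```

```bash
python3 - <<'E'
from h import *
a=np.array([.585,-.1345]); s=np.array([.06,.998]); n=np.array([-.998,.06])
for c in("side","top"):
    im,W=cloud(c); z=W[...,2]
    for l in("walnut","hazelnut","pecan"):
        for r in manip.cut_out(l,c)[:3]:
            k=r["mask"]&(z<1); p=np.median(W[k],0); print(c,l,round(r["score"],2),k.sum(),np.round(p,4),"along",round((p[:2]-a)@s,4),"side",round((p[:2]-a)@n,4))
    if c=="side": cv2.imwrite("pics/s3.png",cv2.resize(im[110:260,240:420],None,fx=4,fy=4,interpolation=cv2.INTER_CUBIC)[:,:,::-1])
E
```

```text
side walnut 0.64 164 [ 0.5828 -0.0858  0.1433] along 0.0485 side 0.0051
side walnut 0.62 141 [ 0.4021 -0.1592  0.0248] along -0.0356 side 0.181
side walnut 0.43 171 [ 0.4002 -0.0846  0.0244] along 0.0387 side 0.1874
side pecan 0.22 4456 [ 0.5726 -0.1155  0.1286] along 0.0182 side 0.0135
top walnut 0.69 192 [ 0.4019 -0.0909  0.0265] along 0.0326 side 0.1853
top walnut 0.4 47 [ 0.5797 -0.0836  0.1422] along 0.0505 side 0.0084
```

View pics/s3.png

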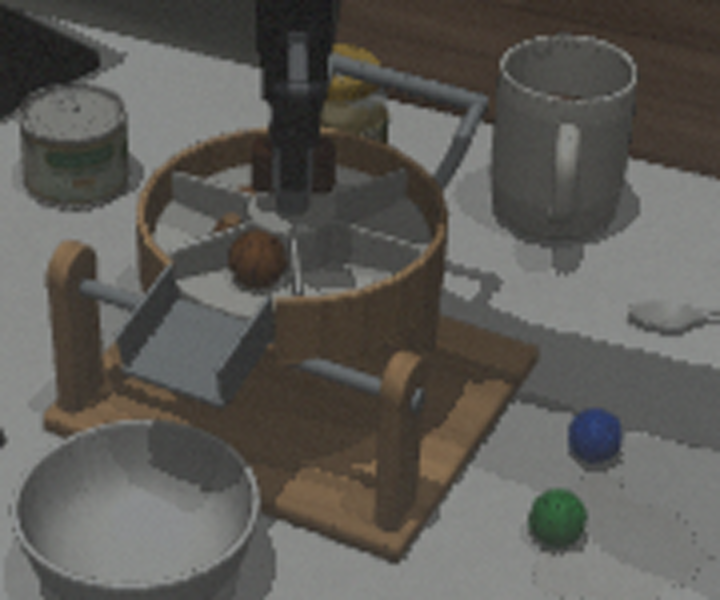

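The walnut is now in front of the spout, at crop pixel (258,258). I'll refine the offset with a sphere fit and the chute's centre line.

```bash
python3 - <<'E'
from h import *
from scipy.optimize import least_squares
a=np.array([.587,-.1345]); s=np.array([.06,.998]); n=np.array([-.998,.06])
for c in("side","top"):
    im,W=cloud(c); z=W[...,2]
    for r in manip.cut_out("walnut",c)[:3]:
        k=r["mask"]&(z>.12)&(z<.16)
        if k.sum()<30: continue
        q=W[k]; f=least_squares(lambda p:np.linalg.norm(q-p,axis=1)-.0165,q.mean(0)-[0,0,.01],loss="soft_l1",f_scale=.002).x
        print(c,"sphere",np.round(f,4),"along",(f[:2]-a)@s,"side",(f[:2]-a)@n)
    d=W[...,:2]-a; al,si=d@s,d@n
    for lo in(.095,.105,.115,.125):
        m=(al>lo)&(al<lo+.01)&(abs(si)<.05)&(z>.085)&(z<.15); 
        if m.sum()>5: print(c,lo,m.sum(),np.round(np.percentile(si[m],[1,99]),4),np.round(np.percentile(z[m],[1,50,99]),3))
E
```

```text
side sphere [ 0.5873 -0.0956  0.1357] along 0.03884393616816128 side 0.0020832195975014063
side 0.095 123 [-0.0285  0.0339] [0.116 0.12  0.144]
side 0.105 139 [-0.0287  0.0342] [0.113 0.118 0.143]
side 0.115 149 [-0.0296  0.0338] [0.111 0.115 0.14 ]
side 0.125 154 [-0.0301  0.0333] [0.107 0.113 0.138]
top sphere [ 0.5886 -0.0946  0.1362] along 0.039912636676127294 side 0.0007877287411742758
top 0.095 187 [-0.03    0.0323] [0.114 0.119 0.146]
top 0.105 191 [-0.0302  0.0323] [0.112 0.117 0.144]
top 0.115 182 [-0.0299  0.0323] [0.11  0.115 0.141]
top 0.125 144 [-0.0306  0.0323] [0.108 0.113 0.14 ]
```

Call:
arm_command(motion=[[0,0,0,0,0,0,30],[0,0,0,0,0,0,50],[0,0,0,0,0,0,50],[0,0,0,0,0,-0.015,50],[0,0,0,0,0,-0.04,50],[0,0,0,0,0,-0.08,50],[0,0,0,0,0,-0.09,50],[0,0,0,0,0,-0.09,50]])

```text
t: 7.55
position: [0.5868, -0.1359, 0.2554]
tool_rot: [179.7, -0.3, 26.8]
contact_force: [-0.3, -0.5, 1.1]
opening: 0.502
grip_force: 0.0
```

```bash
python3 - <<'E'
from h import *
from scipy.spatial.transform import Rotation as Ro
st=manip.read_state()
R=Ro.from_euler("xyz",st["tool_rot"],degrees=True)
print(st["position"],st["tool_rot"])
print("shift above handle",R.inv().apply(np.array([.577,-.279,.25])-st["position"]),"turn",(R.inv()*Ro.from_euler("xyz",[180,0,-3.4],degrees=True)).as_rotvec(degrees=True))
a=np.array([.587,-.1345]); s=np.array([.06,.998]); n=np.array([-.998,.06])
im,W=cloud("side"); z=W[...,2]; d=W[...,:2]-a
for r in manip.cut_out("walnut","side")[:3]:
    p=np.median(W[r["mask"]&(z<1)],0); print(np.round(p,4))
al,si=d@s,d@n
m=(al<-.138)&(al>-.16)&(abs(si)<.035)&(z>.135)&(z<.165); q=W[m]; print("bar al",np.percentile(al[m],[2,50,98]),"z",np.percentile(z[m],[2,50,98]))
E
```

```text
[ 0.58680257 -0.13585242  0.25535499] [179.7412857   -0.31775703  26.82811144]
shift above handle [-0.07338074  0.12329216  0.00550488] turn [ 0.16886364 -0.37859754 30.22726399]
[ 0.5826 -0.0855  0.1418]
[ 0.4005 -0.085   0.0251]
bar al [-0.14944084 -0.14348321 -0.1389851 ] z [0.14636973 0.15376064 0.15753234]
```

Call:
arm_command(motion=[[0,0,5,-0.012,0.02,0,50],[0,0,12,-0.03,0.05,0.001,50],[0,0,19,-0.048,0.08,0.003,50],[0,0,25,-0.062,0.105,0.005,50],[0,0,29,-0.07,0.118,0.005,50],[0.2,-0.4,30.2,-0.0735,0.123,0.005,50],[0.2,-0.4,30.2,-0.0735,0.123,0.02,50],[0.2,-0.4,30.2,-0.0735,0.123,0.045,50],[0.2,-0.4,30.2,-0.0735,0.123,0.06,50],[0.2,-0.4,30.2,-0.0735,0.123,0.06,50]])

```text
t: 8.65
position: [0.5722, -0.2754, 0.1866]
tool_rot: [-179.7, 0.9, -3.2]
contact_force: [-0.2, -0.0, -0.4]
opening: 0.497
grip_force: 0.0
```

```bash
python3 - <<'E'
from h import *
im,_=manip.get_image("top"); im2,_=manip.get_image("side")
a=cv2.resize(im[90:240,300:480],(480,400),interpolation=cv2.INTER_CUBIC); b=cv2.resize(im2[90:240,240:420],(320,267))
a=cv2.resize(a,(320,267)); cv2.imwrite("pics/h4.png",np.hstack([a,b])[:,:,::-1])
E
```

```text
(no output)
```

View pics/h4.png

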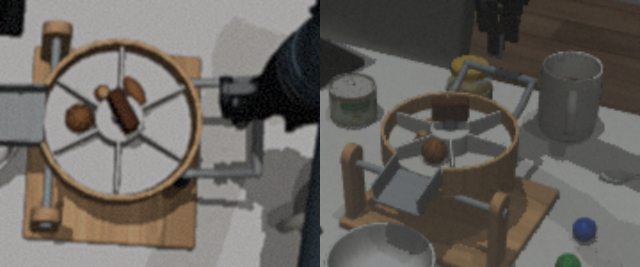

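The walnut is centred in the spout compartment in both views, and the gripper stands above the handle bar. I'll descend and close.

Call:
arm_command(motion=[[0,0,0,0,0,0.015,50],[0,0,0,0,0,0.03,50],[0,0,0,0,0,0.045,50],[0,0,0,0,0,0.058,50],[0,0,0,0,0,0.058,50],[0,0,0,0,0,0.058,50]])

```text
t: 9.35
position: [0.5738, -0.2783, 0.1325]
tool_rot: [-179.9, 0.5, -3.4]
contact_force: [0.4, -0.5, 0.6]
opening: 0.497
grip_force: 0.0
```

Call:
arm_command(motion=[[0,0,0,0.002,0,0,35],[0,0,0,0.002,0,0,20],[0,0,0,0.002,0,0,8],[0,0,0,0.002,0,0,2],[0,0,0,0.002,0,0,2],[0,0,0,0.002,0,0,2]], force=25)

```text
t: 9.95
position: [0.5771, -0.2808, 0.1345]
tool_rot: [179.9, 0.2, -3.4]
contact_force: [1.6, -4.0, 0.8]
opening: 0.13
grip_force: 25.9
```

Call:
arm_command(motion=[[0,0,0,0,-0.0013,-0.005,2],[0,0,0,0,-0.003,-0.011,2],[0,0,0,0,-0.0045,-0.016,2],[0,0,0,0,-0.006,-0.021,2],[0,0,0,0,-0.008,-0.0265,2],[0,0,0,0,-0.01,-0.0315,2],[0,0,0,0,-0.012,-0.0365,2],[0,0,0,0,-0.014,-0.0415,2],[0,0,0,0,-0.0165,-0.0465,2],[0,0,0,0,-0.019,-0.0515,2],[0,0,0,0,-0.0215,-0.0565,2],[0,0,0,0,-0.0245,-0.0615,2]])

```text
t: 11.15
position: [0.5786, -0.2574, 0.1957]
tool_rot: [179.8, 0.3, -3.5]
contact_force: [1.8, -5.1, -0.6]
opening: 0.128
grip_force: 25.1
```

Call:
arm_command(motion=[[0,0,0,0,-0.003,-0.005,2],[0,0,0,0,-0.006,-0.0095,2],[0,0,0,0,-0.009,-0.014,2],[0,0,0,0,-0.012,-0.0185,2],[0,0,0,0,-0.012,-0.0185,2],[0,0,0,0,-0.012,-0.0185,2],[0,0,0,0,-0.012,-0.0185,2],[0,0,0,0,-0.012,-0.0185,2]])

```text
t: 11.95
position: [0.5793, -0.2458, 0.2144]
tool_rot: [179.8, 0.3, -3.5]
contact_force: [1.7, -5.2, 0.9]
opening: 0.125
grip_force: 24.9
```

```bash
python3 - <<'E'
from h import *
im,W=cloud("side"); z=W[...,2]
for r in manip.cut_out("walnut","side")[:3]: print(round(r["score"],2),np.round(np.median(W[r["mask"]&(z<1)],0),4))
cv2.imwrite("pics/s5.png",cv2.resize(im[80:290,220:420],None,fx=2.8,fy=2.8,interpolation=cv2.INTER_CUBIC)[:,:,::-1])
E
```

```text
0.71 [0.5792 0.0327 0.0368]
0.64 [ 0.4021 -0.1598  0.0239]
0.47 [ 0.3996 -0.0843  0.0254]
```

View pics/s5.png

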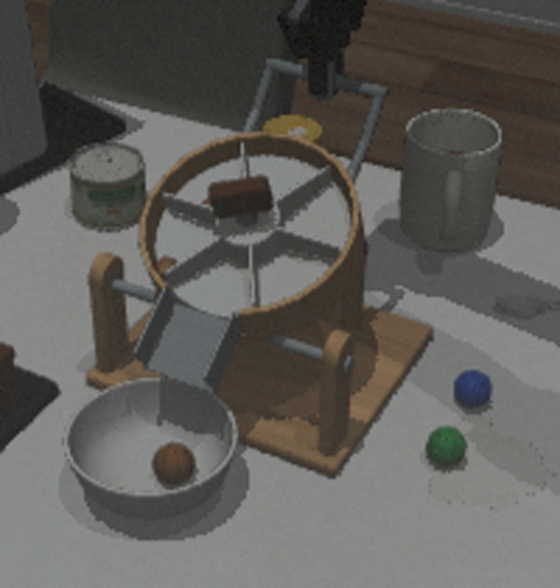

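The walnut is in the bowl at crop pixel (173,463). I'll lower back along the arc.

Call:
arm_command(motion=[[0,0,0,0,0.003,0.0045,2],[0,0,0,0,0.006,0.009,2],[0,0,0,0,0.009,0.0135,2],[0,0,0,0,0.012,0.0185,2],[0,0,0,0,0.015,0.0235,2],[0,0,0,0,0.0175,0.0285,2],[0,0,0,0,0.02,0.0335,2],[0,0,0,0,0.0225,0.0385,2],[0,0,0,0,0.0245,0.0435,2],[0,0,0,0,0.0265,0.0485,2],[0,0,0,0,0.0285,0.0535,2],[0,0,0,0,0.0305,0.059,2]])

```text
t: 13.25
position: [0.5775, -0.2751, 0.1551]
tool_rot: [179.9, 0.2, -3.5]
contact_force: [2.5, -4.9, -0.6]
opening: 0.124
grip_force: 25.5
```

Call:
arm_command(motion=[[0,0,0,0,0.002,0.005,2],[0,0,0,0,0.0035,0.01,2],[0,0,0,0,0.005,0.015,2],[0,0,0,0,0.006,0.019,2],[0,0,0,0,0.006,0.0205,2],[0,0,0,0,0.006,0.0205,2]])

```text
t: 13.85
position: [0.5771, -0.2807, 0.1346]
tool_rot: [179.9, 0.3, -3.4]
contact_force: [1.7, -4.6, -0.2]
opening: 0.132
grip_force: 25.8
```

Call:
arm_command(motion=[[0,0,0,0,0,0,15],[0,0,0,0,0,0,30],[0,0,0,0,0,0,50],[0,0,0,0,0,0,50],[0,0,0,0,0,-0.02,50],[0,0,0,0,0,-0.05,50],[0,0,0,0,0,-0.09,50],[0,0,0,0,0,-0.13,50],[0,0,0,0,0,-0.15,50],[0,0,0,0,0,-0.15,50],[0,0,0,0,0,-0.15,50]])

```text
t: 14.95
position: [0.5771, -0.278, 0.2835]
tool_rot: [-179.9, 0.5, -3.3]
contact_force: [0.7, -0.0, -0.3]
opening: 0.5
grip_force: 0.0
```

```bash
python3 - <<'E'
from h import *
im,W=cloud("side"); t,_=manip.get_image("top"); z=W[...,2]
for r in manip.cut_out("walnut","side")[:3]: print(round(r["score"],2),np.round(np.median(W[r["mask"]&(z<1)],0),4))
a=np.array([.587,-.1345]); d=W[...,:2]-a; al,si=d@[.06,.998],d@[-.998,.06]
m=(al<-.138)&(al>-.16)&(abs(si)<.035)&(z>.135)&(z<.175); print("bar z",np.percentile(z[m],[2,50,98]),m.sum())
m=(al<-.07)&(al>-.095)&(abs(si)<.05)&(z>.13)&(z<.175); print("rear rim z",np.percentile(z[m],[50,98]))
A=cv2.resize(t[90:240,240:480],(480,300)); B=cv2.resize(im[90:290,220:420],(300,300)); cv2.imwrite("pics/f6.png",np.hstack([A,B])[:,:,::-1])
E
```

```text
0.72 [ 0.4002 -0.084   0.0254]
0.61 [0.5804 0.0451 0.0376]
bar z [0.14677625 0.15397522 0.15814396] 129
rear rim z [0.1417928  0.14593332]
```

View pics/f6.png

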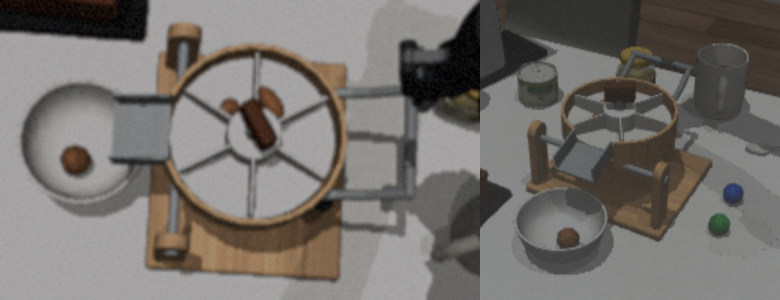

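The tray is level, the walnut is in the bowl, the hazelnut and pecan are still in the carousel, and the gripper is clear. I'll let the walnut settle, check it and hand in.

Call:
arm_command(motion=[[0,0,0,0,0,0,50],[0,0,0,0,0,0,50],[0,0,0,0,0,0,50],[0,0,0,0,0,0,50],[0,0,0,0,0,0,50],[0,0,0,0,0,0,50],[0,0,0,0,0,0,50],[0,0,0,0,0,0,50],[0,0,0,0,0,0,50],[0,0,0,0,0,0,50],[0,0,0,0,0,0,50],[0,0,0,0,0,0,50]])

```text
t: 16.3
position: [0.5773, -0.2788, 0.2838]
tool_rot: [-179.9, 0.4, -3.4]
contact_force: [0.1, 0.4, 0.3]
opening: 0.498
grip_force: 0.0
```

Call:
arm_command(motion=[[0,0,0,0,0,0,50],[0,0,0,0,0,0,50],[0,0,0,0,0,0,50],[0,0,0,0,0,0,50],[0,0,0,0,0,0,50],[0,0,0,0,0,0,50],[0,0,0,0,0,0,50],[0,0,0,0,0,0,50],[0,0,0,0,0,0,50],[0,0,0,0,0,0,50],[0,0,0,0,0,0,50],[0,0,0,0,0,0,50]])

```text
t: 17.5
position: [0.5773, -0.2788, 0.2838]
tool_rot: [-179.9, 0.4, -3.4]
contact_force: [0.1, 0.6, 0.4]
opening: 0.503
grip_force: 0.0
```

```bash
python3 - <<'E'
from h import *
P=[]
for i in range(6):
    im,W=cloud("side"); z=W[...,2]
    p=[np.median(W[r["mask"]&(z<1)],0) for r in manip.cut_out("walnut","side")]
    p=[q for q in p if q[1]>-.03]; P+=p[:1]
    print(np.round(p,4))
s=np.ptp(np.array(P),axis=0).max()
print(s)
if len(P)>3 and s<.004: print(manip.job_done())
E
```

```text
[[0.5803 0.0448 0.0372]]
[[0.5798 0.0449 0.0381]
 [0.6105 0.011  0.0343]]
[[0.581  0.0453 0.0374]]
[[0.5809 0.0458 0.0373]]
[[0.5807 0.0463 0.0373]]
[[0.5805 0.0448 0.0381]]
0.0014321578376279287
the job is handed in; nothing more can be done
None
```

The job is handed in at about 18 s of the 51 s allowed: the last images show the walnut at rest in the bowl, the carousel level again, the hazelnut and pecan still inside it, and the gripper clear of everything.

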